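Release the docked bottle tray

ROBOT

A 6-joint arm with a two-finger parallel gripper is mounted at the origin on the work surface. World frame = base frame: x ahead of the robot, y to its left, z up, the work surface at z = 0. Lengths are in m, angles in rad, forces in N, time in s.
With the tool pointing down it reaches from about 0.275 to 0.85 m from the base axis. Payload 19 kg.
Tool frame: the origin (TCP) lies between the finger pads; the fingertips stand 19 mm ahead of it and the grasp point (between the pads) is the TCP; z points along the fingers, y is the line along which they close (so a half turn about z gives the same grasp; the last joint's range is limited). The gripper opens to 85 mm and grips with 20 to 120 N. Pads are 22 mm wide; open, the fingers measure 114 mm over their backs; the gripper's body (76 mm by 85 mm) begins 54 mm behind the grasp point. The pads swing forward as they close: fully open they stand 13 mm farther back than shut.
Start: joints at [1.111, 0.15, 1.437, -0, 1.554, -0.134], TCP at [0.184, 0.545, 0.25] pointing down, gripper open.
Joint ranges: [-2.8, 2.8], [-0.68, 2.1], [0.12, 2.68], [-1.39, 4.53], [0.16, 2.79], [-2.81, 2.81]. Speed limits (rad/s): [1.89, 1.89, 2.22, 3.01, 3.01, 3.01].

INTERFACE

Orientations are given as a unit quaternion [x, y, z, w].
In Python, from bench import read_state, capture, finish_job gives the robot as it stands. The module is installed in compiled form; this text tells all that it offers.
- The arm moves only by the tool carry_out, never from a script. Its argument "motion" is a list of rows, each an object of numbers: "dx", "dy", "dz": the shift along the tool's x, y, z in m; "wx", "wy", "wz": the turn, a rotation vector about the tool's x, y, z in degrees. In form: [{"dx": .., "dy": .., "dz": .., "wx": .., "wy": .., "wz": ..}, ...]. A call has 1 to 8 rows; each row is the pose to reach, as a shift and turn from the pose commanded when the call began, along the tool's axes at that moment; what a row does not reach only later rows make up. A row lasts 1/10 s, in which the tool goes at most 50 mm and 8.59 degrees, less where a joint would pass 70% of its speed; a pose out of reach is approached as far as the arm can. A call with a gripper value outside its range is refused whole. "jaw" is the closure in counts, from 0 (fully open) to 255 (shut), set as the call begins (left out, the last holds). The fingers move at their own pace and stop on an object; "squeeze" is the grip in N (left out, the last holds). Time passes only in rows, so rows that repeat a pose let the fingers close. It gives the time, the measured TCP pose, the force, the opening and the grip force at its end, in the units of the state.
- read_state(): the state, without advancing time (a new reading comes with each control period).
- capture(name): name is "side" or "top"; returns a dict with "pixels" (480x640x3 uint8, red, green, blue), "range_z" (480x640 float32, m along the optical axis (not along the pixel's ray), 0 where there is no reading), "fx", "fy", "cx", "cy" (pixels), "k1" (the pictures are not rectified: a ray, as slopes to the right and down, at radius r is drawn at 1 + k1 r^2 times it, then the intrinsics apply), "world_to_cam" (4x4, takes a point from world to camera coordinates). Camera axes: x right, y down, z forward; pixel columns grow to the right and rows downward; lengths in m; the calibration is good to about 2 mm. A picture is of the moment at which its call begins.
- finish_job(): hands the job in; it is judged then, once.
The state is a dict: "t": time; "q": joint angles; "qvel": joint speeds; "tau": joint torques, N m; "position": TCP position; "tcp_rot": TCP orientation; "ft_force": force on the tool from outside, world axes, zero at the start; "wrist_torque": the same for the moment, N m; "width": finger opening in m; "grasp_force": force on a finger pad.
Only numpy, scipy, OpenCV 4.12 (cv2) and the standard library are available. Lean on these libraries where they do the work, as an engineer would, in place of code of your own. Each camera call takes 0.05 s, during which the arm holds its last target. There are 200 camera calls.

TASK

Unlock the tray of rinsed bottles from its docking plate: with one fingertip press the long spring catch plate all the way down and keep it fully down while the other finger pushes the bolt, by its upright tab, towards the catch until the bolt is fully drawn and stops. Then let go of both so that the catch springs up and locks the bolt in the drawn position. Nothing is to be picked up: leave the bottles and the jar where they stand.

Things in the scene. Friction and masses are not known exactly. Their poses are not given: they have to be found in the camera images.
- dock: Fixed aluminium plate 100 x 290 x 12 mm with the bolt on top and a steel tray of 13 fixed bottles, 117 mm high, at its -y end (first bottle at y -208 mm). z up; origin at bench level under the bolt's centre line; y runs along the bolt, the way it is drawn, away from the tray. Bolt guides (50 mm high, 12 mm long) at y -95 and 112 mm, tray lug (51 mm high) at y -120 mm. Tab starts at y -46 mm.
- bolt (a joint): Draw of the bolt in m, along the dock's +y: 0 locked (end through the tray lug), 0.035 fully drawn on its stop. A flat steel bar 16 mm wide, top 46 mm above the bench; slides with about 1.5 N of friction. With the catch up it is blocked at 0.003; a catch let up with the bolt past 0.031 locks it there.
- bolt_tab (a point): Top centre of the bolt's upright tab, a dark steel plate 24 mm (dock x) by 10 mm (dock y) that rises 43 mm above the bar, to 89 mm above the bench; moves with the bolt. It is pushed on its -y face (tray side), where the bar lies free for 38 mm up to the guide.
- catch (a joint): How far the spring catch is pressed, in m: 0 up, 0.012 fully down on its stop. It moves straight down wherever it is pressed; the spring takes 2.7 N at 0, 6 N fully down. The bolt is free past 0.007, but a catch let up under a part-drawn bolt rests there: keep it past 0.009 while the bolt moves. A finger may slide along it.
- catch_top (a point): Top centre of the catch plate: bare aluminium, 36 mm wide (dock x), 94 mm long (dock y), 6 mm thick, lying over the bolt, from y 6 to 100 mm of the dock; its top is 66 mm above the bench when up, 54 mm fully down. With the bolt drawn the tab stops 12 mm short of the plate's end.
- bottle_a: Loose empty clear glass bottle, 48 mm diameter, 112 mm high; origin under its centre. To be left alone.
- bottle_b: Loose empty clear glass bottle, the same as the other. To be left alone.
- jar: Loose white jar, 60 mm diameter, 75 mm high; origin under its centre. To be left alone.

How it is judged:
By the outcome, as a careful person would: the job done as asked, in the order asked, and still so for the second after the job is handed in, with the robot touching nothing.
It also fails if it takes over 42 s, if anything falls off the work surface, if the arm or the gripper's body presses on something with over 40 N, if the wrist force passes 120 N, or if a joint passes its speed limit or range.

## Working session

There is one attempt and no reset: what is moved stays moved. The work goes in short steps, Python scripts to look and compute and a tool call to move; the robot and the scene stay as the last step left them, time stands still between calls to the robot, and variables do not carry over. Pictures are saved under pics/ and viewed, at most 10 in all, crops included, and the job is handed in when it is done.

Besides the shell and the picture viewer there is one more tool, called as a command line: name --argument value ..., lists and objects as JSON in quotes. carry_out: Moves the arm, as the interface text tells. Its arguments: {"type":"object","properties":{"motion":{"type":"array"},"jaw":{"type":"number"},"squeeze":{"type":"number"}},"required":["motion"]}

```bash
mkdir -p pics
cat > h.py <<'E'
import numpy as np,cv2
from bench import *
def save(c,n): cv2.imwrite('pics/'+n,c['pixels'][:,:,::-1])
def cloud(c):
    v,u=np.mgrid[0:480,0:640]
    K=np.array([[c['fx'],0,c['cx']],[0,c['fy'],c['cy']],[0,0,1.]])
    p=cv2.undistortPoints(np.stack([u,v],-1).reshape(-1,1,2).astype(float),K,np.array([c['k1'],0,0,0.])).reshape(480,640,2)
    z=c['range_z'].astype(float)
    P=np.dstack([p[...,0]*z,p[...,1]*z,z])
    T=np.linalg.inv(c['world_to_cam'])
    W=P@T[:3,:3].T+T[:3,3]
    W[z==0]=np.nan
    return W
E
python3 - <<'E'
from h import *
for n in('top','side'):
    c=capture(n);save(c,n+'0.png');np.save(n+'0.npy',cloud(c))
print(read_state())
E
```

```text
{'t': 0.1, 'q': array([ 1.11097731e+00,  1.50890969e-01,  1.43794007e+00, -3.79154667e-05,
        1.55381628e+00, -1.34015670e-01]), 'qvel': array([-4.77339883e-04, -8.52147183e-04, -1.52586921e-03,  9.61969617e-05,
        1.87690537e-05, -3.42622370e-03]), 'tau': array([ 6.43888459e-03, -7.14380121e+01, -5.71791530e+01, -8.63480159e-05,
        7.40515650e-03,  1.70087952e-05]), 'position': array([0.18398665, 0.54455302, 0.24977486]), 'tcp_rot': array([ 1.62181795e-01,  9.86760755e-01, -5.09805795e-04, -1.36158924e-04]), 'ft_force': array([-0.2917849 ,  0.26856706,  0.47482191]), 'wrist_torque': array([0.00598999, 0.02163355, 0.01498408]), 'grasp_force': 0.0, 'width': 0.08539166837819946}
```

View pics/top0.png

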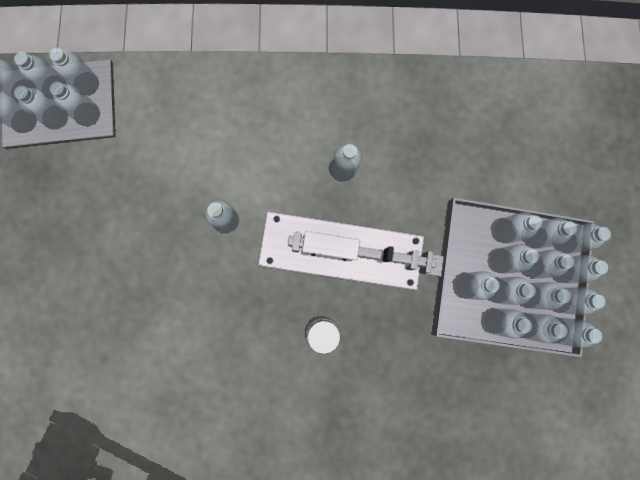

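View pics/side0.png

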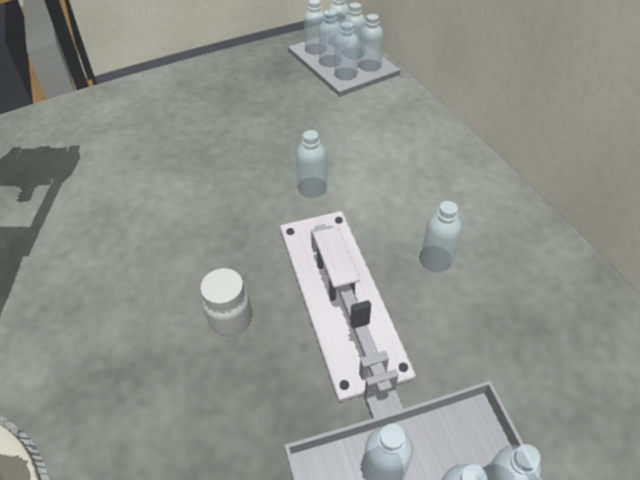

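The top view shows the dock plate, with its corners at about (268,212), (423,236), (416,290) and (260,265). The catch is at (330,245), the tab at (388,254), the jar at (323,335), and the loose bottles at (220,215) and (346,160). The tray is to the right. Next I'll measure the poses.

Run:
```python
from h import *
W=np.load('top0.npy'); S=np.load('side0.npy')
def at(W,u,v): return np.round(W[v,u],4)
for n,u,v in [('jar',323,338),('catch',330,245),('tab',388,254),('bA',216,210),('bB',348,152),('platecorn',277,219),('pc2',416,241),('pc3',410,282),('pc4',269,261)]: print(n,at(W,u,v))
for nm,W,(u0,u1,v0,v1) in [('top',W,(255,430,205,295)),('side',S,(280,415,205,400))]:
    P=W[v0:v1,u0:u1].reshape(-1,3);P=P[~np.isnan(P[:,0])]
    for a,b in [(.008,.016),(.061,.071),(.080,.095)]:
        Q=P[(P[:,2]>a)&(P[:,2]<b)]
        if len(Q)<3: print(nm,a,len(Q));continue
        r=cv2.minAreaRect((Q[:,:2]*1000).astype(np.float32)); print(nm,a,len(Q),r,Q.mean(0).round(4))
c=capture('top');print(np.linalg.inv(c['world_to_cam']).round(3),c['fx'])
```

```text
jar [0.4131 0.124  0.0756]
catch [0.566  0.1114 0.0687]
tab [0.5491 0.0175 0.0889]
bA [0.6169 0.294  0.1139]
bB [0.7126 0.084  0.114 ]
platecorn [0.618  0.2035 0.017 ]
pc2 [ 0.5785 -0.0474  0.017 ]
pc3 [ 0.5046 -0.0345  0.0178]
pc4 [0.5425 0.2171 0.0177]
top 0.008 6274 ((561.6397705078125, 77.82486724853516), (308.77581787109375, 100.5553970336914), 81.00141906738281) [0.5616 0.0925 0.0133]
top 0.061 1196 ((562.6429443359375, 84.42606353759766), (145.01303100585938, 36.03646469116211), 81.0805892944336) [0.5661 0.1088 0.0675]
top 0.08 95 ((551.0896606445312, 13.853107452392578), (10.092049598693848, 23.39811134338379), 82.77964782714844) [0.551  0.0147 0.0889]
side 0.008 9171 ((561.6962890625, 75.18509674072266), (312.4553527832031, 100.83875274658203), 80.79853057861328) [0.554  0.0637 0.0126]
side 0.061 1696 ((562.8715209960938, 81.35773468017578), (149.55319213867188, 36.4095344543457), 81.16596221923828) [0.565  0.0998 0.0664]
side 0.08 198 ((550.4241943359375, 12.594234466552734), (9.468151092529297, 23.234346389770508), 81.53457641601562) [0.55   0.0112 0.0872]
[[-0.003 -0.994  0.107  0.49 ]
 [-0.999 -0.001 -0.037  0.154]
 [ 0.037 -0.107 -0.994  0.824]
 [ 0.     0.     0.     1.   ]] 453.8222790981952
```

carry_out --motion '[{"dx": -0.03,"dy": -0.02,"wz": -1.2},{"dx": -0.07,"dy": -0.048,"wz": -3},{"dx": -0.11,"dy": -0.076,"wz": -5},{"dx": -0.15,"dy": -0.104,"wz": -7},{"dx": -0.19,"dy": -0.132,"wz": -9},{"dx": -0.23,"dy": -0.16,"wz": -9.8},{"dx": -0.27,"dy": -0.188,"wz": -9.8},{"dx": -0.3,"dy": -0.208,"wz": -9.8}]' --jaw 0

```text
schema error: expected keys dx, dy, dz, wx, wy, wz
```

```bash
cat >> h.py <<'E'
from scipy.spatial.transform import Rotation as R
A=np.radians(81.1); D=np.array([np.cos(A),np.sin(A)]); TAB=np.array([.5507,.0133])
def to(ydock,z):
    s=read_state(); r=R.from_quat(s['tcp_rot']); t=np.r_[TAB+D*(ydock+.046),z]
    print('shift',r.inv().apply(t-s['position']).round(4)); m=r.as_matrix()
    print('yang',np.degrees(np.arctan2(m[1,1],m[0,1])).round(2),'z',m[:,2].round(4))
    q=s['position'][:2]-TAB
    print('t',s['t'],'pos',s['position'].round(4),'dock y',(q@D-.046).round(4),'x',(q@[D[1],-D[0]]).round(4),'F',s['ft_force'].round(2))
E
python3 -c "
from h import *
to(-.016,.17)"
```

```text
shift [-0.5124 -0.3563  0.0801]
yang 71.33 z [-4.e-04 -8.e-04 -1.e+00]
t 0.15 pos [0.184  0.5446 0.2498] dock y 0.4222 x -0.4445 F [0.03 0.1  0.24]
```

carry_out --motion '[{"dx": -0.03,"dy": -0.02,"dz": 0,"wx": 0,"wy": 0,"wz": -1.2},{"dx": -0.07,"dy": -0.048,"dz": 0,"wx": 0,"wy": 0,"wz": -3},{"dx": -0.11,"dy": -0.076,"dz": 0,"wx": 0,"wy": 0,"wz": -5},{"dx": -0.15,"dy": -0.104,"dz": 0,"wx": 0,"wy": 0,"wz": -7},{"dx": -0.19,"dy": -0.132,"dz": 0,"wx": 0,"wy": 0,"wz": -9},{"dx": -0.23,"dy": -0.16,"dz": 0,"wx": 0,"wy": 0,"wz": -9.8},{"dx": -0.27,"dy": -0.188,"dz": 0,"wx": 0,"wy": 0,"wz": -9.8},{"dx": -0.3,"dy": -0.208,"dz": 0,"wx": 0,"wy": 0,"wz": -9.8}]' --jaw 0

```text
t: 0.95
position: [0.4027, 0.2493, 0.2503]
tcp_rot: [0.078, 0.997, -0.0, 0.0]
ft_force: [-0.4, 0.6, 0.7]
width: 0.0854
grasp_force: 0.0
```

```bash
python3 -c "
from h import *
to(-.016,.17)"
```

```text
shift [-0.1828 -0.1802  0.0804]
yang 81.08 z [ 2.e-04 -3.e-04 -1.e+00]
t 0.95 pos [0.4027 0.2493 0.2503] dock y 0.1643 x -0.1827 F [-0.4   0.6   0.67]
```

carry_out --motion '[{"dx": -0.03,"dy": -0.03,"dz": 0,"wx": 0,"wy": 0,"wz": 0},{"dx": -0.065,"dy": -0.065,"dz": 0.01,"wx": 0,"wy": 0,"wz": 0},{"dx": -0.1,"dy": -0.1,"dz": 0.02,"wx": 0,"wy": 0,"wz": 0},{"dx": -0.13,"dy": -0.13,"dz": 0.035,"wx": 0,"wy": 0,"wz": 0},{"dx": -0.155,"dy": -0.155,"dz": 0.05,"wx": 0,"wy": 0,"wz": 0},{"dx": -0.175,"dy": -0.172,"dz": 0.07,"wx": 0,"wy": 0,"wz": 0},{"dx": -0.183,"dy": -0.18,"dz": 0.09,"wx": 0,"wy": 0,"wz": 0},{"dx": -0.183,"dy": -0.18,"dz": 0.1,"wx": 0,"wy": 0,"wz": 0}]' --jaw 0

```text
t: 1.75
position: [0.5547, 0.0444, 0.1482]
tcp_rot: [0.078, 0.997, -0.0, -0.001]
ft_force: [-0.6, 1.0, 0.0]
width: 0.0852
grasp_force: 0.0
```

Run:
```python
from h import *
to(-.016,.10)
c=capture('side');save(c,'s1.png');W=cloud(c)
p=read_state()['position']
q=W[...,:2]-p[:2]; yy=q@D; xx=q@[D[1],-D[0]]
for s in(-1,1):
    m=(abs(xx)<.02)&(s*yy>.03)&(s*yy<.065)&(W[...,2]>.095)&(W[...,2]<.19)
    if m.sum(): print(s,m.sum(),'zmin',np.percentile(W[...,2][m],[0,1,3]),'y',np.percentile(yy[m],[1,50,99]),'x',np.percentile(xx[m],[1,99]))
```

```text
shift [-0.001  -0.0013  0.0482]
yang 81.03 z [-2.7e-03 -1.0e-04 -1.0e+00]
t 1.75 pos [0.5547 0.0444 0.1482] dock y -0.0147 x -0.0009 F [-0.56  1.    0.04]
-1 252 zmin [0.14193862 0.14391818 0.14687996] y [-0.05857231 -0.05322315 -0.04437497] x [-0.01102194  0.00837036]
1 267 zmin [0.14209015 0.14338201 0.1443596 ] y [0.0399904  0.04162945 0.04840706] x [-0.01069862  0.00513023]
```

View pics/s1.png

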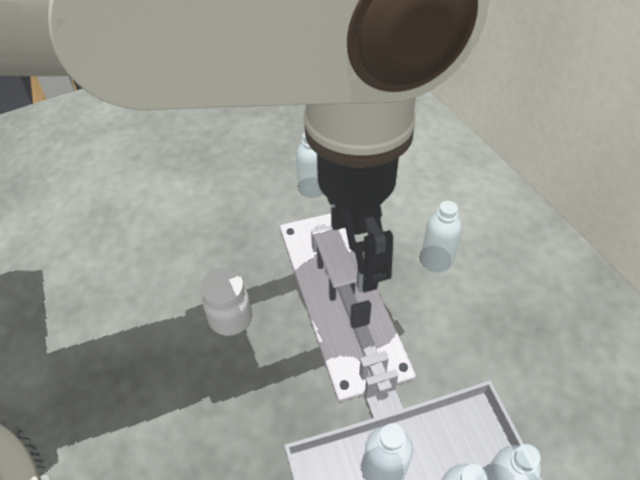

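The side view shows the open gripper over the dock, in line with the bolt. One finger is at about (375,260) on the tray side of the tab, and the tips are about 6 mm ahead of the TCP. The tab is at (360,314) and clear. I'll lower to just above the catch.

carry_out --motion '[{"dx": -0.001,"dy": -0.002,"dz": 0.01,"wx": 0,"wy": 0,"wz": 0},{"dx": -0.001,"dy": -0.002,"dz": 0.025,"wx": 0,"wy": 0,"wz": 0},{"dx": -0.001,"dy": -0.002,"dz": 0.04,"wx": 0,"wy": 0,"wz": 0},{"dx": -0.001,"dy": -0.002,"dz": 0.052,"wx": 0,"wy": 0,"wz": 0},{"dx": -0.001,"dy": -0.002,"dz": 0.06,"wx": 0,"wy": 0,"wz": 0},{"dx": -0.001,"dy": -0.002,"dz": 0.066,"wx": 0,"wy": 0,"wz": 0},{"dx": -0.001,"dy": -0.002,"dz": 0.068,"wx": 0,"wy": 0,"wz": 0},{"dx": -0.001,"dy": -0.002,"dz": 0.068,"wx": 0,"wy": 0,"wz": 0}]'

```text
t: 2.6
position: [0.5555, 0.0435, 0.0823]
tcp_rot: [0.077, 0.997, -0.0, -0.0]
ft_force: [-0.3, -0.1, 0.5]
width: 0.0852
grasp_force: 0.0
```

Run:
```python
from h import *
to(-.016,.06)
c=capture('side');cv2.imwrite('pics/s2.png',cv2.resize(c['pixels'][180:420,260:480,::-1],None,fx=2.5,fy=2.5))
```

```text
shift [ 0.0001 -0.0005  0.0223]
yang 81.14 z [-0.e+00 -1.e-04 -1.e+00]
t 2.6 pos [0.5555 0.0435 0.0823] dock y -0.0155 x 0.0001 F [-0.32 -0.1   0.55]
```

View pics/s2.png

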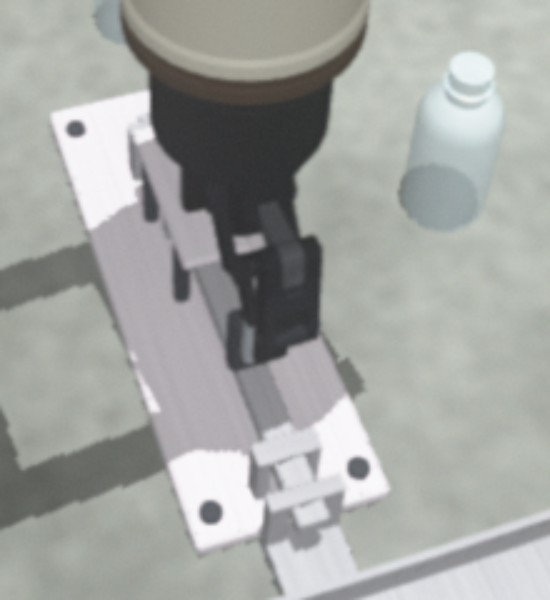

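The crop shows the tray-side finger just behind the tab, at about (290,300), with the other finger over the catch. There is no contact yet. I'll press down slowly now.

carry_out --motion '[{"dx": 0,"dy": 0,"dz": 0.003,"wx": 0,"wy": 0,"wz": 0},{"dx": 0,"dy": 0,"dz": 0.006,"wx": 0,"wy": 0,"wz": 0},{"dx": 0,"dy": 0,"dz": 0.009,"wx": 0,"wy": 0,"wz": 0},{"dx": 0,"dy": 0,"dz": 0.012,"wx": 0,"wy": 0,"wz": 0},{"dx": 0,"dy": 0,"dz": 0.015,"wx": 0,"wy": 0,"wz": 0},{"dx": 0,"dy": 0,"dz": 0.018,"wx": 0,"wy": 0,"wz": 0},{"dx": 0,"dy": 0,"dz": 0.018,"wx": 0,"wy": 0,"wz": 0},{"dx": 0,"dy": 0,"dz": 0.018,"wx": 0,"wy": 0,"wz": 0}]'

```text
t: 3.45
position: [0.5555, 0.0434, 0.0644]
tcp_rot: [0.077, 0.997, -0.0, -0.0]
ft_force: [-1.4, -0.1, 4.7]
width: 0.0854
grasp_force: 2.0
```

carry_out --motion '[{"dx": 0,"dy": 0,"dz": 0.001,"wx": 0,"wy": 0,"wz": 0},{"dx": 0,"dy": 0,"dz": 0.002,"wx": 0,"wy": 0,"wz": 0},{"dx": 0,"dy": 0,"dz": 0.003,"wx": 0,"wy": 0,"wz": 0},{"dx": 0,"dy": 0,"dz": 0.004,"wx": 0,"wy": 0,"wz": 0},{"dx": 0,"dy": 0,"dz": 0.004,"wx": 0,"wy": 0,"wz": 0},{"dx": 0,"dy": 0,"dz": 0.004,"wx": 0,"wy": 0,"wz": 0}]'

```text
t: 4.05
position: [0.5555, 0.0435, 0.0603]
tcp_rot: [0.077, 0.997, -0.0, 0.0]
ft_force: [-0.5, 1.0, 5.1]
width: 0.0855
grasp_force: 2.6
```

carry_out --motion '[{"dx": 0,"dy": 0,"dz": 0.0005,"wx": 0,"wy": 0,"wz": 0},{"dx": 0,"dy": 0,"dz": 0.001,"wx": 0,"wy": 0,"wz": 0},{"dx": 0,"dy": 0,"dz": 0.001,"wx": 0,"wy": 0,"wz": 0},{"dx": 0,"dy": 0,"dz": 0.001,"wx": 0,"wy": 0,"wz": 0}]'

```text
t: 4.45
position: [0.5556, 0.0435, 0.0597]
tcp_rot: [0.077, 0.997, 0.0, 0.0]
ft_force: [-2.7, 0.3, 10.2]
width: 0.0855
grasp_force: 5.1
```

carry_out --motion '[{"dx": 0,"dy": 0,"dz": 0.0005,"wx": 0,"wy": 0,"wz": 0},{"dx": 0,"dy": 0.003,"dz": 0.0005,"wx": 0,"wy": 0,"wz": 0},{"dx": 0,"dy": 0.006,"dz": 0.0005,"wx": 0,"wy": 0,"wz": 0},{"dx": 0,"dy": 0.009,"dz": 0.0005,"wx": 0,"wy": 0,"wz": 0},{"dx": 0,"dy": 0.012,"dz": 0.0005,"wx": 0,"wy": 0,"wz": 0},{"dx": 0,"dy": 0.015,"dz": 0.0005,"wx": 0,"wy": 0,"wz": 0},{"dx": 0,"dy": 0.018,"dz": 0.0005,"wx": 0,"wy": 0,"wz": 0},{"dx": 0,"dy": 0.018,"dz": 0.0005,"wx": 0,"wy": 0,"wz": 0}]'

```text
t: 5.25
position: [0.5589, 0.0607, 0.0596]
tcp_rot: [0.077, 0.997, -0.001, 0.001]
ft_force: [-0.8, -6.2, 12.2]
width: 0.0857
grasp_force: 6.2
```

Run:
```python
from h import *
to(.025,.0585)
c=capture('side');cv2.imwrite('pics/s3.png',cv2.resize(c['pixels'][180:420,260:480,::-1],None,fx=2.5,fy=2.5))
```

```text
shift [0.0008 0.0229 0.0011]
yang 81.13 z [ 0.0017 -0.0013 -1.    ]
t 5.25 pos [0.5589 0.0607 0.0596] dock y 0.0021 x 0.0008 F [-0.83 -6.25 12.2 ]
```

View pics/s3.png

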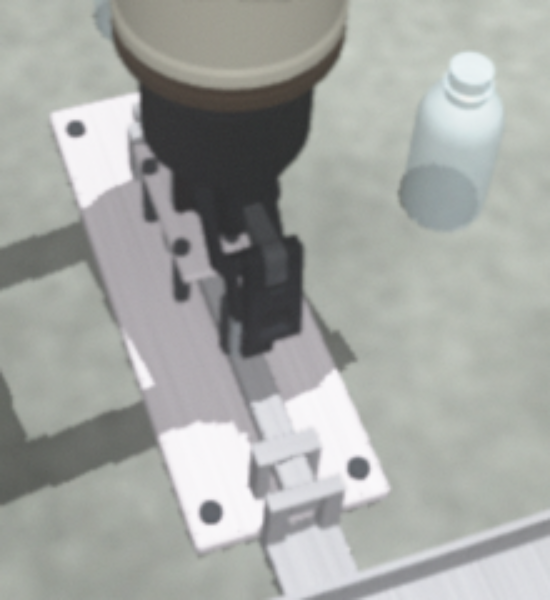

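The crop shows the catch down, with its guide posts standing out at (150,165) and (182,247). The tab has moved with the finger, and the bolt's end is backing out of the lug at (300,515). I'll keep pushing.

carry_out --motion '[{"dx": 0,"dy": 0.003,"dz": 0,"wx": 0,"wy": 0,"wz": 0},{"dx": 0,"dy": 0.006,"dz": 0,"wx": 0,"wy": 0,"wz": 0},{"dx": 0,"dy": 0.009,"dz": 0,"wx": 0,"wy": 0,"wz": 0},{"dx": 0,"dy": 0.012,"dz": 0,"wx": 0,"wy": 0,"wz": 0},{"dx": 0,"dy": 0.015,"dz": 0,"wx": 0,"wy": 0,"wz": 0},{"dx": 0,"dy": 0.018,"dz": 0,"wx": 0,"wy": 0,"wz": 0},{"dx": 0,"dy": 0.021,"dz": 0,"wx": 0,"wy": 0,"wz": 0},{"dx": 0,"dy": 0.021,"dz": 0,"wx": 0,"wy": 0,"wz": 0}]'

```text
t: 6.1
position: [0.5621, 0.0815, 0.0595]
tcp_rot: [0.077, 0.997, -0.0, 0.001]
ft_force: [-0.4, -5.4, 12.3]
width: 0.0854
grasp_force: 5.8
```

carry_out --motion '[{"dx": 0,"dy": 0.001,"dz": 0,"wx": 0,"wy": 0,"wz": 0},{"dx": 0,"dy": 0.002,"dz": 0,"wx": 0,"wy": 0,"wz": 0},{"dx": 0,"dy": 0.003,"dz": 0,"wx": 0,"wy": 0,"wz": 0},{"dx": 0,"dy": 0.003,"dz": 0,"wx": 0,"wy": 0,"wz": 0}]'

```text
t: 6.5
position: [0.5625, 0.0837, 0.0595]
tcp_rot: [0.077, 0.997, -0.001, 0.001]
ft_force: [-2.3, -13.8, 13.2]
width: 0.0856
grasp_force: 11.2
```

carry_out --motion '[{"dx": 0,"dy": 0.001,"dz": 0,"wx": 0,"wy": 0,"wz": 0},{"dx": 0,"dy": 0.001,"dz": 0,"wx": 0,"wy": 0,"wz": 0},{"dx": 0,"dy": 0.001,"dz": 0,"wx": 0,"wy": 0,"wz": 0}]'

```text
t: 6.8
position: [0.5625, 0.0837, 0.0595]
tcp_rot: [0.078, 0.997, -0.002, 0.001]
ft_force: [-3.9, -24.1, 14.3]
width: 0.0856
grasp_force: 15.8
```

Run:
```python
from h import *
to(.025,.0585)
c=capture('side');cv2.imwrite('pics/s4.png',cv2.resize(c['pixels'][180:420,260:480,::-1],None,fx=2.5,fy=2.5))
W=cloud(c)
```

```text
shift [ 0.0008 -0.0004  0.001 ]
yang 81.1 z [ 8.0e-04 -3.5e-03 -1.0e+00]
t 6.8 pos [0.5625 0.0837 0.0595] dock y 0.0254 x 0.0008 F [ -3.93 -24.1   14.3 ]
```

View pics/s4.png

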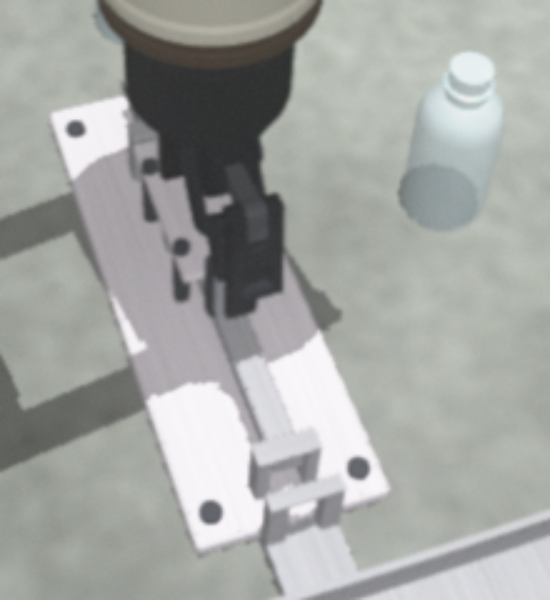

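The bolt is on its hard stop: the force rose to 24 N with no further movement. The crop shows the bolt's end out of the lug at (305,510) and the catch still down. I'll ease off the push and then lift straight up.

carry_out --motion '[{"dx": 0,"dy": -0.0015,"dz": 0,"wx": 0,"wy": 0,"wz": 0},{"dx": 0,"dy": -0.0015,"dz": -0.003,"wx": 0,"wy": 0,"wz": 0},{"dx": 0,"dy": -0.0015,"dz": -0.008,"wx": 0,"wy": 0,"wz": 0},{"dx": 0,"dy": -0.0015,"dz": -0.014,"wx": 0,"wy": 0,"wz": 0},{"dx": 0,"dy": -0.003,"dz": -0.022,"wx": 0,"wy": 0,"wz": 0},{"dx": 0,"dy": -0.004,"dz": -0.04,"wx": 0,"wy": 0,"wz": 0},{"dx": 0,"dy": -0.004,"dz": -0.065,"wx": 0,"wy": 0,"wz": 0},{"dx": 0,"dy": -0.004,"dz": -0.095,"wx": 0,"wy": 0,"wz": 0}]'

```text
t: 7.65
position: [0.5609, 0.0819, 0.1541]
tcp_rot: [0.077, 0.997, -0.0, -0.001]
ft_force: [0.1, -0.3, 0.1]
width: 0.0853
grasp_force: 0.0
```

carry_out --motion '[{"dx": 0,"dy": 0,"dz": -0.03,"wx": 0,"wy": 0,"wz": 0},{"dx": 0,"dy": 0,"dz": -0.06,"wx": 0,"wy": 0,"wz": 0},{"dx": 0,"dy": 0,"dz": -0.08,"wx": 0,"wy": 0,"wz": 0},{"dx": 0,"dy": 0,"dz": -0.09,"wx": 0,"wy": 0,"wz": 0},{"dx": 0,"dy": 0,"dz": -0.09,"wx": 0,"wy": 0,"wz": 0}]'

```text
t: 8.15
position: [0.5617, 0.082, 0.2447]
tcp_rot: [0.077, 0.997, 0.0, 0.001]
ft_force: [-0.2, 0.1, 0.1]
width: 0.0851
grasp_force: 0.0
```

Run:
```python
from h import *
to(.025,.2)
c=capture('side');cv2.imwrite('pics/s5.png',cv2.resize(c['pixels'][180:420,260:480,::-1],None,fx=2.5,fy=2.5))
W=cloud(c); q=W[...,:2]-TAB; y=q@D-.046; x=q@[D[1],-D[0]]; z=W[...,2]
m=(z>.08)&(z<.093)&(abs(x)<.02)&(abs(y)<.08); print('tab y',np.nanmean(y[m]),m.sum())
m=(abs(x)<.012)&(y>.012)&(y<.095)&(z<.08)&(z>.03); print('catch z',np.median(z[m]),m.sum())
```

```text
shift [0.0003 0.0014 0.0447]
yang 81.13 z [ 0.0015 -0.     -1.    ]
t 8.15 pos [0.5617 0.082  0.2447] dock y 0.0236 x 0.0003 F [-0.22  0.1   0.12]
tab y -0.01554577907969641 186
catch z 0.06655732441448703 938
```

View pics/s5.png

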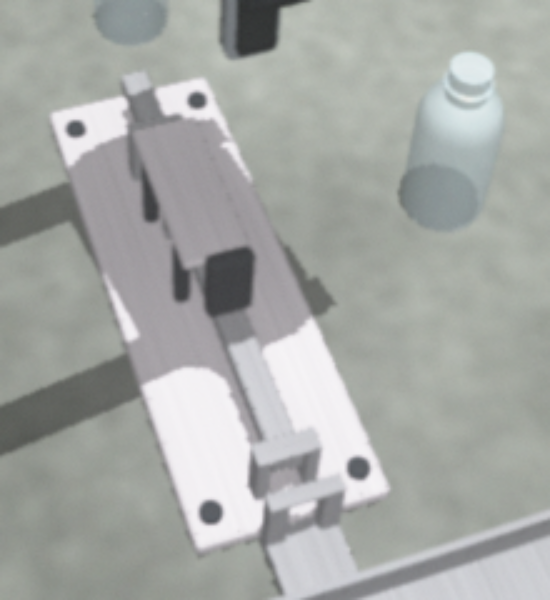

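The crop shows the tab drawn up to the catch at (228,280). The catch is up again, with its posts hidden, and the lug is empty. I'll check the draw against the first picture using the same measurement.

Run:
```python
from h import *
for n in('side','top'):
  for W in (np.load(n+'0.npy'),cloud(capture(n))):
    q=W[...,:2]-TAB; y=q@D-.046; x=q@[D[1],-D[0]]; z=W[...,2]
    m=(z>.08)&(z<.093)&(abs(x)<.02)&(abs(y)<.08); print(n,m.sum(),np.nanmean(y[m]) if m.any() else 0,np.nanpercentile(y[m],[5,95]) if m.any() else 0)
```

```text
side 198 -0.04820400685756198 [-0.05113075 -0.04317786]
side 187 -0.015569088398613986 [-0.01875816 -0.010489  ]
top 95 -0.04455923866361057 [-0.04912594 -0.04057731]
top 0 0 0
```

carry_out --motion '[{"dx": 0.02,"dy": 0.03,"dz": 0,"wx": 0,"wy": 0,"wz": 0},{"dx": 0.045,"dy": 0.07,"dz": 0,"wx": 0,"wy": 0,"wz": 0},{"dx": 0.07,"dy": 0.11,"dz": 0,"wx": 0,"wy": 0,"wz": 0},{"dx": 0.095,"dy": 0.15,"dz": 0,"wx": 0,"wy": 0,"wz": 0},{"dx": 0.12,"dy": 0.19,"dz": 0,"wx": 0,"wy": 0,"wz": 0},{"dx": 0.145,"dy": 0.23,"dz": 0,"wx": 0,"wy": 0,"wz": 0},{"dx": 0.17,"dy": 0.27,"dz": 0,"wx": 0,"wy": 0,"wz": 0},{"dx": 0.18,"dy": 0.29,"dz": 0,"wx": 0,"wy": 0,"wz": 0}]'

```text
t: 9.1
position: [0.4261, 0.399, 0.2424]
tcp_rot: [0.076, 0.997, -0.0, -0.001]
ft_force: [0.5, -1.0, 0.0]
width: 0.0856
grasp_force: 0.0
```

Run:
```python
from h import *
for n in('side','top'):
  for W in (np.load(n+'0.npy'),cloud(capture(n))):
    q=W[...,:2]-TAB; y=q@D-.046; x=q@[D[1],-D[0]]; z=W[...,2]
    m=(z>.08)&(z<.093)&(abs(x)<.02)&(abs(y)<.08); print(n,m.sum(),np.nanmean(y[m]) if m.any() else 0,np.nanpercentile(y[m],[5,95]) if m.any() else 0)
    m=(abs(x)<.012)&(y>-.01)&(y<.095)&(z<.072)&(z>.06); print(' catch y',np.nanpercentile(y[m],[1,99]) if m.any() else 0, np.median(z[m]))
```

```text
side 198 -0.04820400685756198 [-0.05113075 -0.04317786]
 catch y [0.00338988 0.09370698] 0.06659001441070411
side 190 -0.015617521939973603 [-0.01890653 -0.01041499]
 catch y [0.00381692 0.0936582 ] 0.06660751575535284
top 95 -0.04455923866361057 [-0.04912594 -0.04057731]
 catch y [0.00574984 0.09402436] 0.06763092311436802
top 92 -0.011677550505208505 [-0.016306   -0.00743848]
 catch y [-0.00737154  0.09400519] 0.06750292627572768
```

```bash
python3 -c "
from bench import *
print(finish_job())"
```

```text
the job is handed in; nothing more can be done
None
```

I held the catch fully down and pushed the bolt to its stop, then let go of both. The catch sprang back up (measured 66.5 mm, 66 mm when up) and the gripper backed clear; the job is handed in at about 9 s. The cameras put the draw at about 33 mm, past the 31 mm locking point but short of the nominal 35 mm. I put that gap down to camera error, because the bolt would not move further at 24 N.

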